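# Fit the vial carousel on its keyed drive shaft and lock the drive

### The job

Pick up the loaded vial carousel and put it on the sampler's drive shaft, turning it until its keyway meets the shaft's key and it goes all the way down, flat on the seat plate. Keep it upright, and lower it rather than letting it fall down the shaft. Once it is fully home, push the orange locking lever over to its other stop, leave everything released, and do not disturb the other things on the bench.

Things in the scene. Friction and masses are not known exactly. Their poses are not given: they have to be found in the camera images.
- carousel_center (a point): the loose vial carousel, 0.3 to 0.55 kg, 100 high: white disc, diameter 150, 10 thick; 11 vials on radius 58, tops 44 above the underside; white hub, diameter 64 up to 20, then 44 up to 60; round black knob to grip, diameter 40, 60 to 100 above the underside. Point on the axis, 50 above the underside; z up the axis; x along the red line (in the gap between the vials), over the keyway
- carousel_keyway (a point): the carousel's keyway at its underside, 20 from the axis, below the red line; axes as the carousel's. The bore is 32 in diameter, open below only, 60 deep; the single keyway beside it is 13 wide, 20 high from the underside and reaches to 25 from the axis
- shaft: the sampler's upright steel drive shaft, braked so that it never turns, at the centre of a round aluminium seat plate of diameter 152. Origin on its axis at the plate's top face, 64.5 above the bench, where the carousel's underside lies when home; z up; x points from the axis to the red key. Shaft diameter 29, 58 tall, the top 13 tapering to diameter 16
- key_top (a point): top of the shaft's one key (red), 18 from the axis, 12 above the plate; a red line on the plate runs the same way. The key is 10 wide, reaches to 22 from the axis, and stands on the plate: a carousel whose keyway is not over it stops 12 above the plate
- sampler: the sampler's blue housing, 210 (x) by 260 (y) by 60 high, fixed; origin on the bench below the shaft's axis; it reaches 105 either way in its own x, and from -100 to 160 in its own y. The locking lever stands on top, at 0, 128 in its own x, y
- lever_tip (a point): centre of the orange ball (diameter 26) at the tip of the locking lever, a bar of diameter 10. The ball is 80 from the lever's pivot, which is 82 above the bench at 0, 128 in the sampler's own x, y and lies along its y. Push the ball towards the sampler's +x; the lever resists with about 1 N and stays where it is left. Axes: the sampler's own when the joint reads 0
- lever (a joint): angle of the locking lever, rad: 0 = unlocked, leaning about 0.5 rad towards the sampler's -x side; 1.0 = locked, at the other stop, leaning about 0.5 rad to the +x side
- beaker: glass beaker, diameter 84, 100 high, a bystander; origin at the centre of its underside
- reagent: capped amber bottle, diameter 66, 150 high, a bystander; origin at the centre of its underside
- rack: white vial rack, 100 (x) by 160 (y), 35 high with vials up to 67, a bystander; origin at the centre of its underside

How it is judged (in metres and radians):
On the way, in this order (a step that is already met when the one before it is completed fails the run):
1. the carousel is fully home on the keyed shaft while the lever is still unlocked (z of carousel_center in the frame of shaft between 0.046 and 0.0535 m and horizontal distance between carousel_center and shaft below 0.006 m and angle between carousel_center's own z axis and vertical below 0.05 rad and angle between the x axis of carousel_center and the x axis of shaft, either way round below 0.2 rad and value of joint lever below 0.4 rad), for 0.2 s.
2. then the locking lever is pushed over to its other stop (value of joint lever above 0.85 rad), for 0.2 s.
At the end, for the whole second after the job is handed in: The carousel is at rest, home on the shaft: its centre within 3.5 mm above (and 4 mm below) its seated height, within 6 mm of the shaft's axis, tilted under 0.05 rad, keyway within 0.2 rad of the key; the lever is over 0.85 rad (z of carousel_center in the frame of shaft between 0.046 and 0.0535 m and horizontal distance between carousel_center and shaft below 0.006 m and angle between carousel_center's own z axis and vertical below 0.05 rad and angle between the x axis of carousel_center and the x axis of shaft, either way round below 0.2 rad and value of joint lever above 0.85 rad and linear speed of carousel below 0.02 m/s and angular speed of carousel below 0.1 rad/s); the robot touches nothing.
It fails at once if the carousel is tipped by more than about 30 degrees (angle between carousel_center's own z axis and vertical above 0.52 rad).
It fails at once if the carousel falls down the shaft (faster than 0.8 m/s, a free fall of some 33 mm) (linear speed of carousel above 0.8 m/s and horizontal distance between carousel_center and shaft below 0.012 m and z of carousel_center in the frame of shaft below 0.11 m).
It fails at once if a bystander (beaker, bottle or rack) is shifted by more than 30 mm or tipped (distance of any of beaker, reagent, rack from where it was at the start of the episode above 0.03 m or angle between any of beaker, reagent, rack's own z axis and vertical above 0.4 rad).
It also fails if it takes over 51 s, if anything falls off the work surface, if the arm or the gripper's body presses on something with over 40 N, if the wrist force passes 120 N, or if a joint passes its speed limit or range.

### The arm

A 7-joint arm with a two-finger parallel gripper is mounted at the origin on the work surface. World frame = base frame: x ahead of the robot, y to its left, z up, the work surface at z = 0. Lengths are in m, angles in degrees, forces in N, time in s.
With the tool pointing down it reaches from about 0.425 to 0.875 m from the base axis. Payload 4.7 kg.
Tool frame: the origin (TCP) lies between the finger pads; the fingertips stand 8 mm ahead of it and the grasp point (between the pads) lies 11 mm behind it; z points along the fingers, y is the line along which they close (so a half turn about z gives the same grasp; the last joint's range is limited). The gripper opens to 87 mm and grips with 3 to 60 N. Pads are 19 mm wide; open, the fingers measure 117 mm over their backs; the gripper's body (75 mm by 190 mm) begins 51 mm behind the grasp point.
Start: joints at [-63.421, 18.392, -4.016, 83.108, 1.295, 78.541, -3.26], TCP at [0.283, 0.585, 0.231] pointing down, gripper open.
Joint ranges: [-163.93, 163.93], [-17.29, 119.83], [-79.2, 71.16], [3.27, 140.29], [-89.18, 269.18], [5.43, 117.66], [-154.24, 154.24]. Speed limits (degrees/s): [147.25, 147.25, 180, 180, 180, 180, 180].

### API

Orientations are given as [roll, pitch, yaw] about the fixed x, y, z axes, in that order (R = Rz(yaw) Ry(pitch) Rx(roll)).
In Python, from cell import env, viewer gives the robot as it stands. The module is installed in compiled form; this text tells all that it offers.
- The arm moves only by the tool arm_command, never from a script. Its argument "series" is a list of rows, each a list of 2 entries, a list of its own where there are three numbers: the shift along the tool's x, y, z in mm, then the turn about the tool's z in rad. A call has exactly 5 rows; each row is the pose to reach, as a shift and turn from the pose commanded when the call began, along the tool's axes at that moment; what a row does not reach only later rows make up. A row lasts 1/10 s, in which the tool goes at most 50 mm and 8.59 degrees, less where a joint would pass 70% of its speed; a pose out of reach is approached as far as the arm can. A call with a gripper value outside its range is refused whole. "grip" is the gripper command: -1 is fully open, 1 is shut, values between are in proportion, set as the call begins (left out, the last holds). The fingers move at their own pace and stop on an object; "grip_force" is the grip in N (left out, the last holds). Time passes only in rows, so rows that repeat a pose let the fingers close, or fill a call up. It gives the time, the measured TCP pose, the force, the opening and the grip force at its end, in the units of the state.
- env.get_obs(): the state, without advancing time (a new reading comes with each control period).
- viewer.read_camera(name): name is "side" or "top"; returns (picture, depth): 420x560x3 uint8, blue, green, red; 420x560 float32, m along the optical axis (not along the pixel's ray), 0 where there is no reading.
- viewer.calibration(name): a dict with "K" (3x3 intrinsics, pixels), "dist" ([k1, k2, p1, p2, k3] as OpenCV has them; the pictures are not rectified), "T" (4x4, takes a point from camera to world coordinates). Camera axes: x right, y up, looking along -z (the intrinsics and any distortion apply to the point x, -y, -z); pixel columns grow to the right and rows downward; lengths in m; the calibration is good to about 2 mm. A picture is of the moment at which its call begins. calibration takes no time and is no camera call.
- env.sign_off(): hands the job in; it is judged then, once.
The state is a dict: "time_s": time; "qpos": joint angles; "joint_velocities": joint speeds; "effort": joint torques, N m; "tool_pos": TCP position; "tool_rot": TCP orientation; "force": force on the tool from outside, world axes, zero at the start; "wrist_torque": the same for the moment, N m; "grip_width": finger opening in m; "grasp_force": force on a finger pad.
Only numpy, scipy, OpenCV 4.12 (cv2) and the standard library are available. Lean on these libraries where they do the work, as an engineer would, in place of code of your own. Each camera call takes 0.05 s, during which the arm holds its last target. There are 200 camera calls.

## Working session

There is one attempt and no reset: what is moved stays moved. The work goes in short steps, Python scripts to look and compute and a tool call to move; the robot and the scene stay as the last step left them, time stands still between calls to the robot, and variables do not carry over. Pictures are saved under pics/ and viewed, at most 12 in all, crops included, and the job is handed in when it is done.

Besides the shell and the picture viewer there is one more tool, called after "Call:" as name(argument=value, ...), one argument or row to a line, values as JSON. arm_command: Moves the arm, as the interface text tells. Its arguments: {"type":"object","properties":{"series":{"type":"array"},"grip":{"type":"number"},"grip_force":{"type":"number"}},"required":["series"]}

```bash
mkdir -p pics; cat > h.py <<'E'
import numpy as np, cv2
from cell import env, viewer
def shot(n,save=None):
    im,d=viewer.read_camera(n); im=np.array(im)
    if save: cv2.imwrite('pics/'+save+'.png',im)
    return im,np.array(d)
def rays(n,px):
    c=viewer.calibration(n);T=np.array(c['T'])
    u=cv2.undistortPoints(np.array(px,float).reshape(-1,1,2),np.array(c['K']),np.array(c['dist'])).reshape(-1,2)
    v=np.c_[u[:,0],-u[:,1],-np.ones(len(u))]
    return T[:3,3],v@T[:3,:3].T      # point = o + depth*dir
def plane(n,px,z):
    o,v=rays(n,px); return o+v*((z-o[2])/v[:,2])[:,None]
def pts(n,d,mask):
    ys,xs=np.nonzero(mask&(d>0)); o,v=rays(n,np.c_[xs,ys]); return o+v*d[ys,xs][:,None], np.c_[xs,ys]
E
python3 - <<'E'
from h import *
a,_=shot('top','t0');b,_=shot('side','s0')
o=env.get_obs();print(o)
for n in('top','side'):print(viewer.calibration(n))
E
```

```text
{'time_s': 0.1, 'qpos': array([-63.42219567,  18.43621238,  -4.0179027 ,  83.16815063,
         1.29628941,  78.54119175,  -3.25800608]), 'joint_velocities': array([ 0.07451117, -0.15683769, -0.03637945, -0.16589309,  0.02568577,
       -0.10315114,  0.00026677]), 'effort': array([ 1.88829739e-05, -4.92571557e+01, -4.05425057e-01, -3.13398135e+01,
       -6.41048932e-02,  3.94559931e-02,  7.42536349e-05]), 'tool_pos': array([0.28240965, 0.584904  , 0.22955325]), 'tool_rot': array([-1.79899761e+02,  5.98114955e-03,  1.54236302e+02]), 'force': array([-0.73402668,  0.13945666, -0.04251377]), 'wrist_torque': array([-0.04408347,  0.00667721, -0.00469886]), 'grasp_force': 0.0, 'grip_width': 0.0871278089129892}
{'K': array([[448.5825804 ,   0.        , 286.07476424],
       [  0.        , 448.5825804 , 208.40269346],
       [  0.        ,   0.        ,   1.        ]]), 'dist': array([-0.15154067,  0.        ,  0.        ,  0.        ,  0.        ]), 'T': array([[-0.02386314,  0.98987024, -0.13995519,  0.3694005 ],
       [-0.99953114, -0.02631033, -0.01566114,  0.01160903],
       [-0.01918476,  0.13951584,  0.99003398,  1.46063742],
       [ 0.        ,  0.        ,  0.        ,  1.        ]])}
{'K': array([[384.09121767,   0.        , 280.1018436 ],
       [  0.        , 384.09121767, 206.21578676],
       [  0.        ,   0.        ,   1.        ]]), 'dist': array([-0.03848518,  0.        ,  0.        ,  0.        ,  0.        ]), 'T': array([[ 0.98401481,  0.07096183, -0.1633379 ,  0.38973952],
       [-0.17703899,  0.48913186, -0.8540534 , -0.87748112],
       [ 0.01928858,  0.86931838,  0.49387601,  0.64379683],
       [ 0.        ,  0.        ,  0.        ,  1.        ]])}
```

View pics/t0.png

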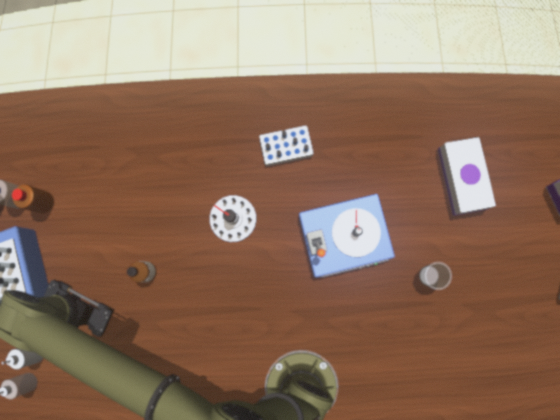

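View pics/s0.png

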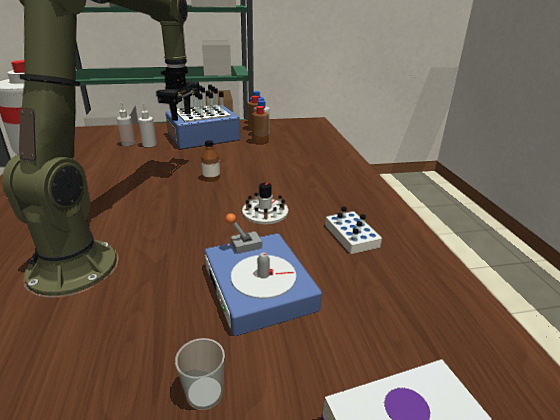

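The top view shows the carousel at about (232,218), its red line running up-left to (217,207). The plate and shaft are at (357,232) with the key line pointing up to (357,210), and the lever ball is at about (320,253). The beaker is at (435,276), the bottle at (140,271) and the rack at (286,145). The side view agrees: shaft (264,265), key to the right, knob (265,190), ball (231,218).

```bash
cat > m.py <<'E'
from h import *
def red(im):
    h=cv2.cvtColor(im,cv2.COLOR_BGR2HSV); return ((h[...,0]<6)|(h[...,0]>174))&(h[...,1]>130)&(h[...,2]>110)
def box(m,x0,x1,y0,y1):
    r=np.zeros_like(m);r[y0:y1,x0:x1]=m[y0:y1,x0:x1];return r
def circ(p):
    x,y=p[:,0],p[:,1];s=np.linalg.lstsq(np.c_[2*x,2*y,np.ones(len(x))],x*x+y*y,rcond=None)[0]
    return s[0],s[1],np.sqrt(s[2]+s[0]**2+s[1]**2)
def white(im):
    h=cv2.cvtColor(im,cv2.COLOR_BGR2HSV); return (h[...,1]<60)&(h[...,2]>150)
def disc(n,im,b,z):
    m=box(white(im),*b).astype(np.uint8);c=max(cv2.findContours(m,cv2.RETR_EXTERNAL,cv2.CHAIN_APPROX_NONE)[0],key=cv2.contourArea)
    c=cv2.convexHull(c); return circ(plane(n,c.reshape(-1,2),z))
def line(n,im,b,z,c):
    m=box(red(im),*b);ys,xs=np.nonzero(m);p=plane(n,np.c_[xs,ys],z)[:,:2]
    d=p-np.array(c);r=np.hypot(*d.T);w=d[r>.03].mean(0)   # beyond the hub
    return len(p),r.min(),r.max(),np.degrees(np.arctan2(w[1],w[0]))
E
python3 - <<'E'
from m import *
B={'top':((208,258,194,243),(330,384,205,260)),'side':((240,292,192,224),(228,300,250,298))}
for n in('top','side'):
    im,d=shot(n)
    for k,(b,z) in enumerate(zip(B[n],(.010,.0645))):
        c=disc(n,im,b,z);print(n,'car' if k==0 else 'plate',np.round(c,4))
        try:print('  line',np.round(line(n,im,b,z,c[:2]),4))
        except Exception as e:print(e)
        P,px=pts(n,d,box(white(im),*b));print('  white z pct',np.round(np.percentile(P[:,2],[5,50,95,99]),4))
    h=cv2.cvtColor(im,cv2.COLOR_BGR2HSV)
    m=(h[...,0]>=6)&(h[...,0]<16)&(h[...,1]>180)&(h[...,2]>150)
    m=box(m,*((300,340,235,270) if n=='top' else (220,242,205,226)))
    P,px=pts(n,d,m);print(' ball',len(P),px.mean(0),np.round(np.median(P,0),4),P[:,2].max().round(4))
    bb=(208,258,194,243) if n=='top' else (250,280,178,215)
    P,px=pts(n,d,box(h[...,2]<70,*bb))
    q=P[:,2]>.09;print(' knob',q.sum(),np.round(P[q].mean(0),4),np.percentile(P[q,2],[50,98]))
    bb=(340,375,215,250) if n=='top' else (250,280,245,282)
    P,px=pts(n,d,box(np.ones(im.shape[:2],bool),*bb));q=P[:,2]>.11;print(' shaft top',q.sum(),np.round(P[q].mean(0),4),P[q,2].max())
    cv2.imwrite(f'pics/z{n}.png',np.vstack([cv2.resize(im[b[2]-12:b[3]+12,b[0]-30:b[1]+12],None,fx=5,fy=5)[:290,:500] for b in B[n] ]) if 0 else cv2.resize(im[185:275,200:400] if n=='top' else im[170:300,200:330],None,fx=4,fy=4))
E
```

```text
top car [0.5475 0.2108 0.0779]
  line [7.00000e+00 2.24000e-02 3.18000e-02 5.00596e+01]
  white z pct [0.0012 0.0105 0.0396 0.061 ]
top plate [ 0.4907 -0.1812  0.0817]
OpenCV(4.12.0) /io/opencv/modules/calib3d/src/undistort.dispatch.cpp:347: error: (-215:Assertion failed) CV_IS_MAT(_src) && CV_IS_MAT(_dst) && (_src->rows == 1 || _src->cols == 1) && (_dst->rows == 1 || _dst->cols == 1) && _src->cols + _src->rows - 1 == _dst->rows + _dst->cols - 1 && (CV_MAT_TYPE(_src->type) == CV_32FC2 || CV_MAT_TYPE(_src->type) == CV_64FC2) && (CV_MAT_TYPE(_dst->type) == CV_32FC2 || CV_MAT_TYPE(_dst->type) == CV_64FC2) in function 'cvUndistortPointsInternal'

  white z pct [0.0578 0.064  0.07   0.1219]Traceback (most recent call last):
  File "<stdin>", line 13, in <module>
  File "h.py", line 15, in pts
    ys,xs=np.nonzero(mask&(d>0)); o,v=rays(n,np.c_[xs,ys]); return o+v*d[ys,xs][:,None], np.c_[xs,ys]
                                      ~~~~^^^^^^^^^^^^^^^^
  File "h.py", line 9, in rays
    u=cv2.undistortPoints(np.array(px,float).reshape(-1,1,2),np.array(c['K']),np.array(c['dist'])).reshape(-1,2)
      ~~~~~~~~~~~~~~~~~~~^^^^^^^^^^^^^^^^^^^^^^^^^^^^^^^^^^^^^^^^^^^^^^^^^^^^^^^^^^^^^^^^^^^^^^^^^
cv2.error: OpenCV(4.12.0) /io/opencv/modules/calib3d/src/undistort.dispatch.cpp:347: error: (-215:Assertion failed) CV_IS_MAT(_src) && CV_IS_MAT(_dst) && (_src->rows == 1 || _src->cols == 1) && (_dst->rows == 1 || _dst->cols == 1) && _src->cols + _src->rows - 1 == _dst->rows + _dst->cols - 1 && (CV_MAT_TYPE(_src->type) == CV_32FC2 || CV_MAT_TYPE(_src->type) == CV_64FC2) && (CV_MAT_TYPE(_dst->type) == CV_32FC2 || CV_MAT_TYPE(_dst->type) == CV_64FC2) in function 'cvUndistortPointsInternal'
```

```bash
cat >> m.py <<'E'
def red(im):
    i=im.astype(int); return (i[...,2]-np.maximum(i[...,0],i[...,1])>35)
def line(n,im,b,z,c,lo=.026,hi=.068):
    m=box(red(im),*b);ys,xs=np.nonzero(m);p=plane(n,np.c_[xs,ys],z)[:,:2]
    i=im.astype(int);w=(i[...,2]-np.maximum(i[...,0],i[...,1]))[ys,xs]
    d=p-np.array(c);r=np.hypot(*d.T);k=(r>lo)&(r<hi)
    s=(d[k]*w[k,None]).sum(0)
    return k.sum(),r[k].min(),r[k].max(),np.degrees(np.arctan2(s[1],s[0]))
B={'top':((208,258,194,243),(330,384,205,260)),'side':((240,292,192,224),(228,300,250,298))}
E
cat > r.py <<'E'
from m import *
for n in('top','side'):
    im,d=shot(n)
    for k,(b,z) in enumerate(zip(B[n],(.010,.0645))):
        c=disc(n,im,b,z);print(n,'car' if k==0 else 'plate',np.round(c,4))
        print('  line',np.round(line(n,im,b,z,c[:2]),4))
        P,px=pts(n,d,box(white(im),*b));print('  white z pct',np.round(np.percentile(P[:,2],[5,50,95]),4))
    i=im.astype(int)
    m=box(i[...,2]-i[...,0]>60,*((310,332,245,262) if n=='top' else (220,242,205,226)))
    P,px=pts(n,d,m);print(' ball',len(P),px.mean(0),np.round(np.median(P,0),4),P[:,2].max().round(4))
    bb=(208,258,194,243) if n=='top' else (250,280,178,215)
    P,px=pts(n,d,box(i.max(2)<80,*bb))
    q=P[:,2]>.07;print(' knob',q.sum(),np.round(P[q].mean(0),4),np.percentile(P[q,2],[50,98]))
    bb=(340,375,215,250) if n=='top' else (250,280,245,282)
    P,px=pts(n,d,box(np.ones(im.shape[:2],bool),*bb));q=P[:,2]>.11;print(' shaft top',q.sum(),np.round(P[q].mean(0),4),P[q,2].max())
    cv2.imwrite(f'pics/z{n}.png',cv2.resize(im[185:275,200:400] if n=='top' else im[170:300,200:330],None,fx=4,fy=4))
E
python3 r.py
```

```text
top car [0.5474 0.2108 0.0779]
  line [2.90000e+01 2.70000e-02 6.61000e-02 5.28877e+01]
  white z pct [0.0014 0.0103 0.0406]
top plate [ 0.491  -0.1812  0.0819]
  line [11.      0.0303  0.0619 -4.8869]
  white z pct [0.0579 0.0639 0.0702]
 ball 49 [320.75510204 252.08163265] [ 0.4231 -0.0653  0.1607] 0.1697
 knob 4 [0.5332 0.1981 0.101 ] [0.10086579 0.10329505]
 shaft top 61 [ 0.4849 -0.1811  0.1186] 0.1267850620426716
side car [0.5459 0.2067 0.0752]
  line [6.00000e+00 4.81000e-02 6.38000e-02 5.36705e+01]
  white z pct [0.0054 0.008  0.0273]
side plate [ 0.4858 -0.1834  0.0773]
  line [ 3.2000e+01  2.6900e-02  6.7900e-02 -3.5755e+00]
  white z pct [0.0602 0.0622 0.0639]
 ball 272 [232.45955882 214.98529412] [ 0.4296  0.1873 -0.002 ] 0.1635
 knob 139 [0.5459 0.1993 0.088 ] [0.08985128 0.09867449]
 shaft top 80 [ 0.4851 -0.1889  0.1163] 0.12173649161551292
```

View pics/ztop.png

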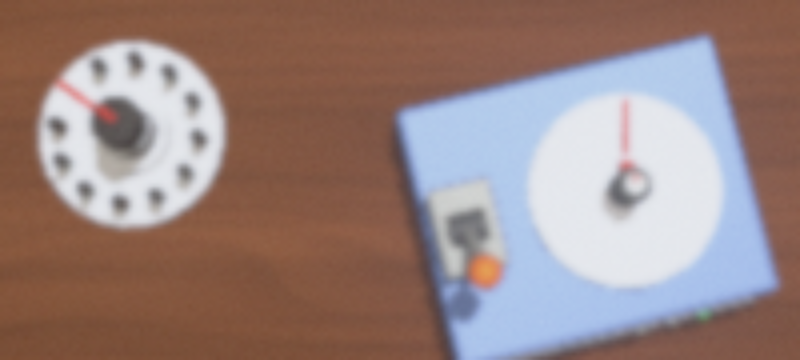

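The zoomed top view shows the red line from the knob (115,118) out to (57,80) at the rim. The plate is centred near (625,190) with its key line straight up, and the ball at (485,270) leans towards the robot. The housing is turned about 13°. Next I triangulate the knob and shaft tops from both views.

```bash
cat > tri.py <<'E'
from m import *
def blob(im,b,f):
    i=im.astype(int);m=box(f(i),*b).astype(np.uint8)
    n,l,s,c=cv2.connectedComponentsWithStats(m);k=1+np.argmax(s[1:,4]);return s[k],c[k]
def tri(p,q):
    o1,v1=rays('top',[p]);o2,v2=rays('side',[q]);v1,v2=v1[0],v2[0]
    s=np.linalg.lstsq(np.c_[v1,-v2],o2-o1,rcond=None)[0];a,b=o1+s[0]*v1,o2+s[1]*v2
    return (a+b)/2,np.linalg.norm(a-b)
t,_=shot('top');s,_=shot('side')
dk=lambda i:i.max(2)<95
k1,c1=blob(t,(220,242,205,226),dk);k2,c2=blob(s,(256,274,180,199),dk)
print('knob',k1,c1,k2,c2,tri(c1,c2))
print(' knob top-view rays z=.1,.09',plane('top',[c1],.1),plane('top',[c1],.09))
or_=lambda i:(i[...,2]-i[...,0]>60)&(i[...,2]>150)
k1,c1=blob(t,(310,332,245,262),or_);k2,c2=blob(s,(220,242,205,226),lambda i:(i[...,2]-i[...,0]>110)&(i[...,2]>150))
print('ball',k1,c1,k2,c2,tri(c1,c2))
cv2.imwrite('pics/s1.png',cv2.resize(s[175:300,200:330],None,fx=4.6,fy=4.6))
E
python3 tri.py
```

```text
knob [225 211  10  11  54] [230.27777778 217.5       ] [256 180  16  18 219] [263.79908676 189.57990868] (array([0.54164063, 0.20754193, 0.08195017]), np.float64(0.0025885397485419046))
 knob top-view rays z=.1,.09 [[0.538103   0.20506174 0.1       ]] [[0.53934288 0.20648352 0.09      ]]
ball [317 249   8   8  49] [320.75510204 252.08163265] [226 213  10   8  57] [230.47368421 216.85964912] (array([ 0.42259158, -0.06535817,  0.15424466]), np.float64(0.0014772609884795699))
```

View pics/s1.png

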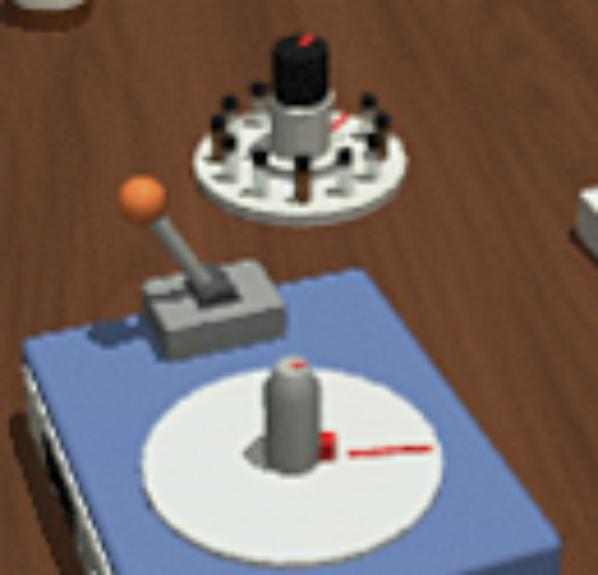

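```bash
python3 - <<'E'
import io,contextlib
with contextlib.redirect_stdout(io.StringIO()):
    from tri import *
print('knobtop',tri((230,215.5),(265.4,185)),plane('top',[(230,215.5)],.1),plane('side',[(265.4,185)],.1))
print('shafttop',tri((358.2,231.2),(263.5,253.7)),plane('top',[(358.2,231.2)],.1225),plane('side',[(263.5,253.7)],.1225))
print('plate side hand', plane('side',[(200+292/4.6,175+465/4.6)],.0645))
print('side line dir',np.diff(plane('side',[(200+348/4.6,175+455/4.6),(200+432/4.6,175+449/4.6)],.0645),axis=0))
t,_=shot('top')
# side knob line end dir
for n,im in(('top',t),('side',s)):
    for cc in((.546,.209),(.543,.207)): print(n,line(n,im,B[n][0],.01,cc))
    for cc in((.489,-.182),(.487,-.182)): print(n,line(n,im,B[n][1],.0645,cc))
E
```

```text
knobtop (array([0.54617586, 0.20594126, 0.09871765]), np.float64(0.003381390282585635)) [[0.54431295 0.20587699 0.1       ]] [[0.5475332 0.2036313 0.1      ]]
shafttop (array([ 0.48549438, -0.18192967,  0.1208945 ]), np.float64(0.002942206383227193)) [[ 0.483884   -0.18157828  0.1225    ]] [[ 0.48668283 -0.18397961  0.1225    ]]
plate side hand [[ 0.48533211 -0.19212911  0.0645    ]]
side line dir [[ 0.04312545 -0.00194258  0.        ]]
top (np.int64(31), np.float64(0.02686563060220833), np.float64(0.06763859684011095), np.float64(52.581255379213715))
top (np.int64(33), np.float64(0.026190687554287113), np.float64(0.06703891531966953), np.float64(51.07126689927242))
top (np.int64(11), np.float64(0.03217790084087757), np.float64(0.0637979670753884), np.float64(-3.7792507199314636))
top (np.int64(11), np.float64(0.034172436309414654), np.float64(0.06579440122371062), np.float64(-3.6271130249592947))
side (np.int64(6), np.float64(0.04628800943553945), np.float64(0.0619601806367399), np.float64(52.318418524119025))
side (np.int64(6), np.float64(0.0497670919580005), np.float64(0.0654129805133102), np.float64(51.21284675362846))
side (np.int64(32), np.float64(0.02706071429176872), np.float64(0.06720824447284965), np.float64(-6.259116743412288))
side (np.int64(32), np.float64(0.026705029274249302), np.float64(0.06685079520100605), np.float64(-6.055388889213297))
```

```bash
cat > go.py <<'E'
import sys
from h import *
from scipy.spatial.transform import Rotation as R
x,y,z,yaw=map(float,sys.argv[1:5]);o=env.get_obs();r=R.from_euler('xyz',o['tool_rot'],degrees=True)
d=r.inv().apply(np.array([x,y,z])-o['tool_pos'])*1000
t=-np.radians((yaw-o['tool_rot'][2]+180)%360-180)
print('t',o['time_s'],'pos',np.round(o['tool_pos'],4),'rot',np.round(o['tool_rot'],2),'F',np.round(o['force'],2),'q7',o['qpos'][6].round(1),'w',round(o['grip_width'],4))
print('shift mm',np.round(d,1),'turn',round(t,3))
E
echo
```

Call:
arm_command(
  series=[
    [[-40, -22, 0], 0.08],
    [[-80, -45, 0], 0.16],
    [[-121, -68, 0], 0.23],
    [[-161, -90, 0], 0.3],
    [[-201, -113, 0], 0.38],
  ],
  grip=-1,
)

```text
time_s: 1.0
tool_pos: [0.4154, 0.3947, 0.2309]
tool_rot: [179.9, -0.0, 132.3]
force: [1.0, 0.1, 0.7]
grip_width: 0.0871
grasp_force: 0.0
```

```bash
python3 go.py .546 .207 .17 110.7
```

```text
t 1.0 pos [0.4154 0.3947 0.2309] rot [ 1.7995e+02 -1.0000e-02  1.3229e+02] F [1.01 0.12 0.75] q7 -3.2 w 0.0871
shift mm [-226.7  -29.7   60.8] turn 0.377
```

Call:
arm_command(
  series=[
    [[-46, -6, 12], 0.08],
    [[-92, -12, 24], 0.16],
    [[-138, -18, 36], 0.23],
    [[-184, -24, 48], 0.3],
    [[-227, -30, 61], 0.38],
  ],
)

```text
time_s: 1.5
tool_pos: [0.5469, 0.2065, 0.1697]
tool_rot: [179.9, 0.0, 110.5]
force: [0.2, -0.4, 0.8]
grip_width: 0.087
grasp_force: 0.0
```

```bash
python3 go.py .546 .207 .071 110.7; python3 - <<'E'
from h import *
s,_=shot('side');t,_=shot('top')
cv2.imwrite('pics/g1.png',np.hstack([cv2.resize(s[130:230,210:310],None,fx=4,fy=4),cv2.resize(t[170:270,180:280],None,fx=4,fy=4)]))
E
```

```text
t 1.5 pos [0.5469 0.2065 0.1697] rot [179.92   0.   110.48] F [ 0.18 -0.35  0.75] q7 0.2 w 0.087
shift mm [ 0.8 -0.8 98.7] turn -0.004
```

View pics/g1.png

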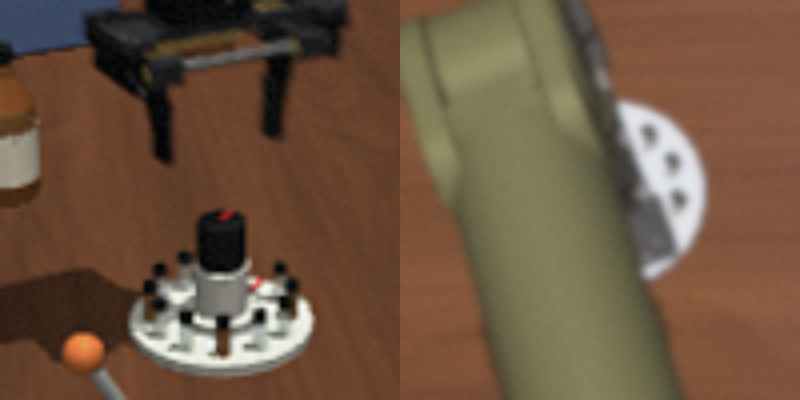

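Both fingertips (162,158) and (273,135) straddle the knob at (222,240), and nothing else is in the way. The top view is mostly hidden by the arm.

Call:
arm_command(
  series=[
    [[0, 0, 25], 0],
    [[1, -1, 50], 0],
    [[1, -1, 74], 0],
    [[1, -1, 90], 0],
    [[1, -1, 98], 0],
  ],
)

```text
time_s: 2.1
tool_pos: [0.5431, 0.2092, 0.07]
tool_rot: [-179.9, -0.0, 110.7]
force: [-0.3, 0.6, -0.6]
grip_width: 0.0873
grasp_force: 0.0
```

Call:
arm_command(
  series=[
    [[0, 0, 0], 0],
    [[0, 0, 0], 0],
    [[0, 0, 0], 0],
    [[0, 0, 0], 0],
    [[0, 0, 0], 0],
  ],
  grip=1,
  grip_force=30,
)

```text
time_s: 2.6
tool_pos: [0.5447, 0.2092, 0.0723]
tool_rot: [179.9, -0.0, 110.7]
force: [-0.2, -0.3, -0.6]
grip_width: 0.0549
grasp_force: 0.0
```

Call:
arm_command(
  series=[
    [[0, 0, 0], 0],
    [[0, 0, 0], 0],
    [[0, 0, 0], 0],
    [[0, 0, 0], 0],
    [[0, 0, 0], 0],
  ],
)

```text
time_s: 3.1
tool_pos: [0.5448, 0.2093, 0.0719]
tool_rot: [179.9, -0.0, 110.7]
force: [1.4, 0.5, 0.9]
grip_width: 0.0397
grasp_force: 30.0
```

```bash
python3 go.py .546 .207 .071 110.7; python3 - <<'E'
from m import *
for z in(.01,):
    im,d=shot('side');print(disc('side',im,B['side'][0],.01),line('side',im,B['side'][0],.01,(.546,.207)))
E
```

```text
t 3.1 pos [0.5448 0.2093 0.0719] rot [179.93  -0.   110.69] F [1.36 0.55 0.86] q7 1.4 w 0.0397
shift mm [-2.6  0.3  0.9] turn -0.0
(np.float64(0.5501363050686526), np.float64(0.19335338178519615), np.float64(0.0660297995842)) (np.int64(6), np.float64(0.05254336395245293), np.float64(0.06352482150858282), np.float64(54.77882302702771))
```

Call:
arm_command(
  series=[
    [[0, 0, -20], 0],
    [[0, 0, -60], 0],
    [[0, 0, -105], 0],
    [[0, 0, -150], 0],
    [[0, 0, -180], 0],
  ],
  grip_force=45,
)

```text
time_s: 3.65
tool_pos: [0.5442, 0.2089, 0.254]
tool_rot: [180.0, -0.0, 110.7]
force: [0.9, -0.8, -3.3]
grip_width: 0.0394
grasp_force: 45.0
```

```bash
python3 go.py .487 -.182 .252 54.7; python3 go.py .53 .01 .252 82
```

```text
t 3.65 pos [0.5442 0.2089 0.254 ] rot [ 1.7995e+02 -1.0000e-02  1.1067e+02] F [ 0.88 -0.79 -3.25] q7 -0.7 w 0.0394
shift mm [-345.5 -191.5    1.8] turn 0.977
t 3.65 pos [0.5442 0.2089 0.254 ] rot [ 1.7995e+02 -1.0000e-02  1.1067e+02] F [ 0.88 -0.79 -3.25] q7 -0.7 w 0.0394
shift mm [-181.   -83.5    1.9] turn 0.5
```

Call:
arm_command(
  series=[
    [[-20, -9, 0], 0.06],
    [[-60, -28, 0], 0.16],
    [[-105, -48, 0], 0.28],
    [[-145, -67, 0], 0.39],
    [[-181, -84, 0], 0.5],
  ],
)

```text
time_s: 4.15
tool_pos: [0.5274, 0.0065, 0.2494]
tool_rot: [-179.8, 0.1, 81.6]
force: [0.7, -0.1, -3.3]
grip_width: 0.0392
grasp_force: 45.0
```

```bash
python3 go.py .487 -.182 .252 54.7
```

```text
t 4.15 pos [0.5274 0.0065 0.2494] rot [-1.7977e+02  9.0000e-02  8.1600e+01] F [ 0.74 -0.15 -3.27] q7 -10.8 w 0.0392
shift mm [-192.3  -12.5   -2.2] turn 0.469
```

Call:
arm_command(
  series=[
    [[-45, -3, -2], 0.11],
    [[-90, -6, -2], 0.22],
    [[-135, -9, -2], 0.33],
    [[-170, -11, -2], 0.42],
    [[-192, -13, -2], 0.47],
  ],
)

```text
time_s: 4.65
tool_pos: [0.4873, -0.182, 0.2519]
tool_rot: [-179.8, 0.1, 54.6]
force: [-0.2, -0.1, -2.6]
grip_width: 0.0391
grasp_force: 45.0
```

Call:
arm_command(
  series=[
    [[0, 0, 10], 0],
    [[0, 0, 20], 0],
    [[0, 0, 26], 0],
    [[0, 0, 30], 0],
    [[0, 0, 30], 0],
  ],
)

```text
time_s: 5.15
tool_pos: [0.4901, -0.177, 0.2226]
tool_rot: [-179.9, 0.0, 55.2]
force: [0.2, -0.7, -3.5]
grip_width: 0.0393
grasp_force: 45.0
```

```bash
python3 go.py .487 -.182 .222 54.7; python3 - <<'E'
from h import *
s,_=shot('side');t,_=shot('top')
cv2.imwrite('pics/a1.png',np.hstack([cv2.resize(s[165:305,200:320],None,fx=4,fy=4),cv2.resize(t[180:280,300:400],None,fx=3.2,fy=5.6)]))
E
```

```text
t 5.15 pos [ 0.4901 -0.177   0.2226] rot [-1.7991e+02  4.0000e-02  5.5240e+01] F [ 0.21 -0.67 -3.5 ] q7 -16.1 w 0.0393
shift mm [-5.9  0.3  0.6] turn 0.009
```

View pics/a1.png

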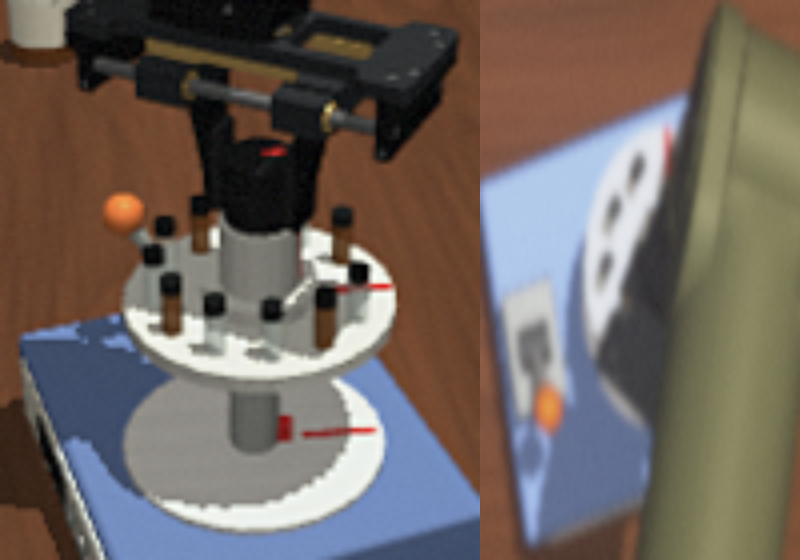

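The side view shows the carousel over the shaft. Its disc spans x 124–396 in the crop, its red line runs (335,289)–(390,287), and the plate's runs (303,434)–(376,430), so they are nearly parallel. Now I measure the offset between disc and shaft.

```bash
cat > al.py <<'E'
from m import *
from scipy.optimize import least_squares
o=env.get_obs();zd=o['tool_pos'][2]-.0719+.010
im,d=shot('side')
def rim(z,rad,c0,b):
    P,px=pts('side',d,box(white(im)|(im.astype(int).min(2)>95),*b))
    q=(abs(P[:,2]-z)<.004)&(np.hypot(P[:,0]-c0[0],P[:,1]-c0[1])<rad+.008)
    hull=cv2.convexHull(px[q].astype(np.int32)).reshape(-1,2)
    p=plane('side',hull,z)[:,:2]
    f=least_squares(lambda s:np.hypot(p[:,0]-s[0],p[:,1]-s[1])-rad,c0,loss='soft_l1',f_scale=.001).x
    return q.sum(),np.round(f,4),np.round(np.abs(np.hypot(*(p-f).T)-rad).mean(),4),f
c=np.array([.488,-.18])
print('tcp',np.round(o['tool_pos'],4),o['tool_rot'].round(2))
a=rim(zd,.075,c,(225,305,205,270));print('disc',a[:3]);b=rim(.0645,.076,c,(225,305,245,300));print('plate',b[:3])
def ld(z,c,bx):
    ys,xs=np.nonzero(box(red(im),*bx));p=plane('side',np.c_[xs,ys],z)[:,:2]
    vx,vy,_,_=cv2.fitLine(p.astype(np.float32),cv2.DIST_L2,0,0.01,0.01).ravel();g=p.mean(0)-c
    return len(p),np.degrees(np.arctan2(vy*np.sign(vx),abs(vx))),np.degrees(np.arctan2(g[1],g[0]))
print('line disc',ld(zd,a[3],(282,300,230,242)),'plate',ld(.0645,b[3],(275,297,266,276)))
E
python3 al.py; python3 - <<'E'
from h import *
for z,p in((.1605,[(335,289),(390,287)]),(.0645,[(303,434),(376,430)])):
    q=plane('side',[(200+x/4,165+y/4) for x,y in p],z);d=q[1]-q[0];print(q[:,:2].round(4),np.degrees(np.arctan2(d[1],d[0])))
E
```

```text
tcp [ 0.4905 -0.1777  0.2236] [180.    -0.    55.19]
disc (np.int64(1035), array([ 0.4907, -0.1826]), np.float64(0.0007))
plate (np.int64(1676), array([ 0.4857, -0.1888]), np.float64(0.0008))
line disc (36, np.float32(27.517485), np.float64(6.56492220489057)) plate (31, np.float32(-3.536214), np.float64(1.664264627023163))
[[ 0.5328 -0.1809]
 [ 0.5637 -0.1835]] -4.916273604135487
[[ 0.5149 -0.1873]
 [ 0.5579 -0.1904]] -4.027189563115925
```

Call:
arm_command(
  series=[
    [[-4, 0, 5], 0],
    [[-7, 0, 10], 0],
    [[-7, 0, 15], 0],
    [[-7, 0, 20], 0],
    [[-7, 0, 20], 0],
  ],
)

```text
time_s: 5.8
tool_pos: [0.4856, -0.1838, 0.2026]
tool_rot: [-179.9, 0.0, 55.1]
force: [-0.0, -0.1, -4.0]
grip_width: 0.0388
grasp_force: 45.0
```

```bash
python3 al.py
```

```text
tcp [ 0.4856 -0.1838  0.2026] [-1.7991e+02  3.0000e-02  5.5110e+01]
disc (np.int64(1044), array([ 0.4856, -0.1885]), np.float64(0.0005))
plate (np.int64(1345), array([ 0.4857, -0.1884]), np.float64(0.0007))
line disc (124, np.float32(-80.946655), np.float64(29.562142065877914)) plate (33, np.float32(-3.864455), np.float64(1.046481985545275))
```

Disc and plate are concentric in the same view, so I lower slowly onto the shaft.

Call:
arm_command(
  series=[
    [[0, 0, 4], 0],
    [[0, 0, 8], 0],
    [[0, 0, 12], 0],
    [[0, 0, 16], 0],
    [[0, 0, 20], 0],
  ],
)

```text
time_s: 6.35
tool_pos: [0.4862, -0.184, 0.1832]
tool_rot: [-180.0, -0.0, 55.1]
force: [-0.6, 0.1, -3.8]
grip_width: 0.0392
grasp_force: 45.0
```

Call:
arm_command(
  series=[
    [[0, 0, 4], 0],
    [[0, 0, 8], 0],
    [[0, 0, 11], 0],
    [[0, 0, 14], 0],
    [[0, 0, 14], 0],
  ],
)

```text
time_s: 6.85
tool_pos: [0.4859, -0.1839, 0.1691]
tool_rot: [-180.0, 0.0, 55.1]
force: [0.1, -0.4, -2.8]
grip_width: 0.0393
grasp_force: 45.0
```

Call:
arm_command(
  series=[
    [[0, 0, 4], 0],
    [[0, 0, 8], 0],
    [[0, 0, 12], 0],
    [[0, 0, 15], 0],
    [[0, 0, 15], 0],
  ],
)

```text
time_s: 7.35
tool_pos: [0.4858, -0.1839, 0.1539]
tool_rot: [-179.9, 0.0, 55.1]
force: [-0.1, 0.3, -3.7]
grip_width: 0.0393
grasp_force: 45.0
```

Call:
arm_command(
  series=[
    [[0, 0, 2], 0],
    [[0, 0, 4], 0],
    [[0, 0, 6], 0],
    [[0, 0, 8], 0],
    [[0, 0, 9], 0],
  ],
)

```text
time_s: 7.85
tool_pos: [0.4861, -0.184, 0.1453]
tool_rot: [-180.0, 0.0, 55.1]
force: [0.2, -0.9, -3.4]
grip_width: 0.0389
grasp_force: 45.0
```

Call:
arm_command(
  series=[
    [[0, 0, 2], 0],
    [[0, 0, 4], 0],
    [[0, 0, 6], 0],
    [[0, 0, 7.5], 0],
    [[0, 0, 8], 0],
  ],
)

```text
time_s: 8.35
tool_pos: [0.4861, -0.184, 0.1373]
tool_rot: [-180.0, 0.0, 55.1]
force: [0.1, -0.1, -3.4]
grip_width: 0.0389
grasp_force: 45.0
```

Call:
arm_command(
  series=[
    [[0, 0, 0.5], 0],
    [[0, 0, 1], 0],
    [[0, 0, 1.5], 0],
    [[0, 0, 2], 0],
    [[0, 0, 2], 0],
  ],
)

```text
time_s: 8.85
tool_pos: [0.4862, -0.184, 0.1364]
tool_rot: [-180.0, -0.0, 55.1]
force: [-4.3, 1.9, 5.3]
grip_width: 0.0392
grasp_force: 45.0
```

```bash
python3 - <<'E'
from h import *
print(env.get_obs()['force'])
s,_=shot('side');t,_=shot('top')
cv2.imwrite('pics/b1.png',cv2.resize(s[190:310,200:320],None,fx=4.6,fy=4.6))
E
```

```text
[-4.28699907  1.89453658  5.28032106]
```

View pics/b1.png

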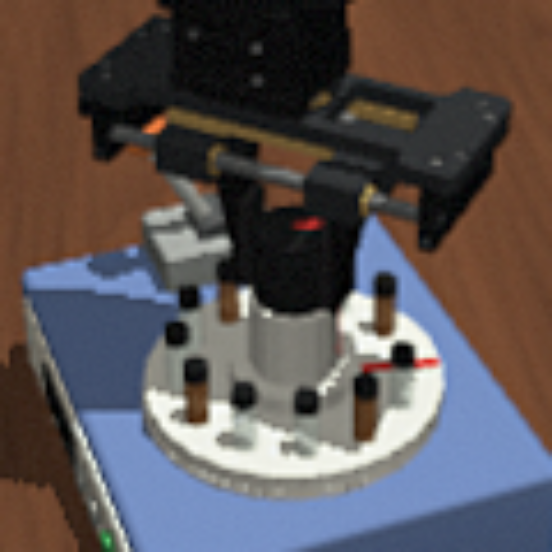

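The carousel is seated: the disc lies flat on the plate with no gap, and contact came at the expected height of 0.1364. I release and rise.

Call:
arm_command(
  series=[
    [[0, 0, -1], 0],
    [[0, 0, -1], 0],
    [[0, 0, -1], 0],
    [[0, 0, -1], 0],
    [[0, 0, -1], 0],
  ],
  grip=-1,
)

```text
time_s: 9.45
tool_pos: [0.4863, -0.184, 0.1365]
tool_rot: [180.0, -0.0, 55.1]
force: [-0.0, -0.0, 1.2]
grip_width: 0.0715
grasp_force: 0.0
```

Call:
arm_command(
  series=[
    [[0, 0, -3], 0],
    [[0, 0, -20], 0],
    [[0, 0, -50], 0],
    [[0, 0, -90], 0],
    [[0, 0, -125], 0],
  ],
)

```text
time_s: 9.95
tool_pos: [0.4861, -0.1842, 0.2634]
tool_rot: [180.0, -0.0, 55.1]
force: [0.8, -0.5, -0.5]
grip_width: 0.0867
grasp_force: 0.0
```

```bash
python3 - <<'E'
from h import *
print(env.get_obs()['tool_pos'],env.get_obs()['grip_width'])
s,_=shot('side');t,d=shot('top')
cv2.imwrite('pics/c1.png',np.hstack([cv2.resize(s[165:305,200:320],None,fx=4,fy=4),cv2.resize(t[180:280,300:400],None,fx=3.2,fy=3.2,) if 0 else np.pad(cv2.resize(t[190:280,300:380],None,fx=4,fy=4),((0,200),(0,0),(0,0)))]))
E
```

```text
[ 0.48613695 -0.18420491  0.26343309] 0.0866618654031353
```

View pics/c1.png

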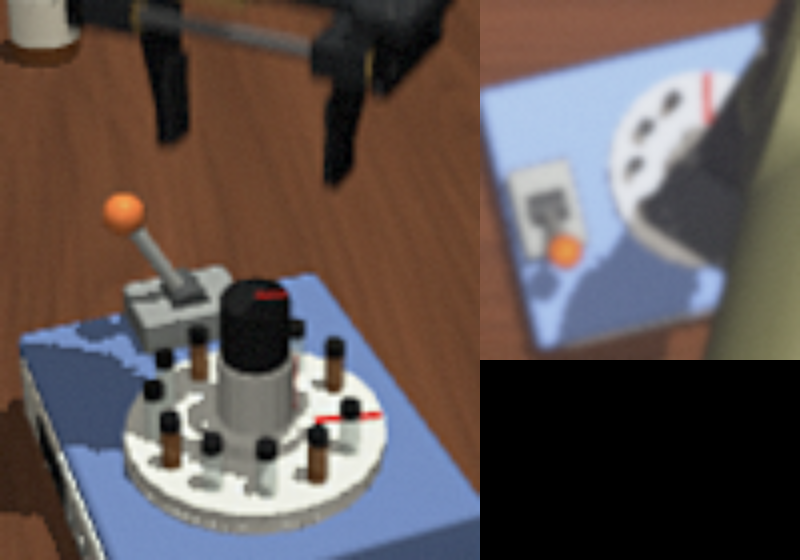

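The carousel is home, with its line matching the key direction, and the lever is still leaning towards the robot with the ball at crop (124,213). The space behind the ball is closer than the arm can reach. So I will straddle the ball with the open gripper and push with the near finger.

```bash
python3 go.py .442 -.061 .25 101.4
```

```text
t 10.05 pos [ 0.4889 -0.1852  0.2669] rot [179.52  -0.25  55.1 ] F [ 1.43 -0.48 -0.72] q7 -16.3 w 0.087
shift mm [  74.9 -109.6   16.3] turn -0.808
```

Call:
arm_command(
  series=[
    [[14, -20, 0], -0.13],
    [[28, -42, 0], -0.26],
    [[42, -64, 4], -0.4],
    [[56, -85, 8], -0.54],
    [[68, -100, 12], -0.68],
  ],
)

```text
time_s: 10.55
tool_pos: [0.4422, -0.0696, 0.2489]
tool_rot: [-180.0, -0.0, 94.5]
force: [0.2, -0.3, 0.1]
grip_width: 0.0868
grasp_force: 0.0
```

```bash
python3 go.py .442 -.061 .23 101.4
```

```text
t 10.55 pos [ 0.4422 -0.0696  0.2489] rot [-1.7998e+02 -4.0000e-02  9.4460e+01] F [ 0.24 -0.27  0.05] q7 5.8 w 0.0868
shift mm [ 8.6  0.5 18.9] turn -0.121
```

Call:
arm_command(
  series=[
    [[4, 0, 5], -0.06],
    [[8, 0, 10], -0.12],
    [[8, 0, 14], -0.12],
    [[8, 0, 18], -0.12],
    [[8, 0, 18], -0.12],
  ],
)

```text
time_s: 11.05
tool_pos: [0.4421, -0.0635, 0.2308]
tool_rot: [-179.9, -0.0, 100.8]
force: [0.4, -0.1, 0.1]
grip_width: 0.0872
grasp_force: 0.0
```

```bash
python3 go.py .442 -.061 .149 101.4; python3 - <<'E'
from h import *
s,_=shot('side');cv2.imwrite('pics/d1.png',cv2.resize(s[150:290,180:320],None,fx=4,fy=4))
E
```

```text
t 11.05 pos [ 0.4421 -0.0635  0.2308] rot [-179.93   -0.    100.85] F [ 0.41 -0.07  0.11] q7 11.6 w 0.0872
shift mm [ 2.4  0.5 81.8] turn -0.01
```

View pics/d1.png

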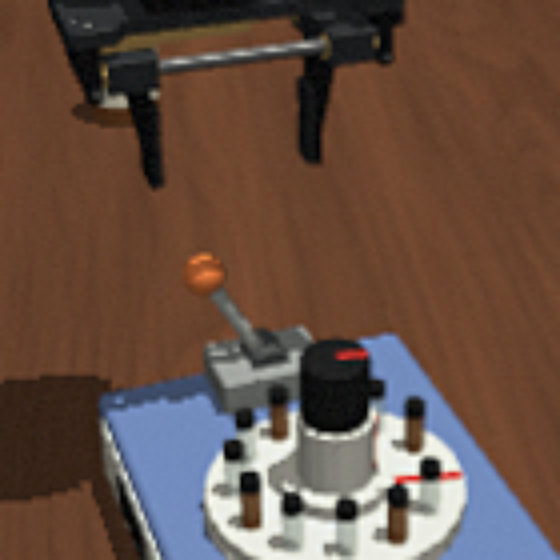

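The ball at (206,273) sits between the finger columns, (155,185) and (312,160), so I lower around it.

Call:
arm_command(
  series=[
    [[2, 0, 16], 0],
    [[2, 0, 32], 0],
    [[2, 0, 50], 0],
    [[2, 0, 68], 0],
    [[2, 0, 82], 0],
  ],
)

```text
time_s: 11.6
tool_pos: [0.442, -0.0614, 0.1488]
tool_rot: [-180.0, 0.0, 100.9]
force: [0.5, -0.1, 0.2]
grip_width: 0.0872
grasp_force: 0.0
```

Call:
arm_command(
  series=[
    [[0, 10, 0], 0],
    [[0, 20, 0], 0],
    [[0, 30, 0], 0],
    [[0, 40, 0], 0],
    [[0, 50, 0], 0],
  ],
)

```text
time_s: 12.1
tool_pos: [0.4928, -0.0513, 0.1501]
tool_rot: [179.9, 0.0, 101.0]
force: [-0.3, 0.2, 0.4]
grip_width: 0.0874
grasp_force: 0.5
```

Call:
arm_command(
  series=[
    [[0, 8, 0], 0],
    [[0, 15, 0], 0],
    [[0, 21, 0], 0],
    [[0, 26, 0], 0],
    [[0, 29, 0], 0],
  ],
)

```text
time_s: 12.6
tool_pos: [0.5199, -0.0461, 0.1494]
tool_rot: [-180.0, 0.0, 100.9]
force: [-1.5, -0.2, -1.2]
grip_width: 0.0874
grasp_force: 0.5
```

```bash
python3 - <<'E'
from h import *
o=env.get_obs();print(o['tool_pos'],o['force'])
s,_=shot('side');cv2.imwrite('pics/e1.png',cv2.resize(s[150:290,180:320],None,fx=4,fy=4))
E
```

```text
[ 0.5199153  -0.04605143  0.14938504] [-1.47767523 -0.18994423 -1.15691678]
```

View pics/e1.png

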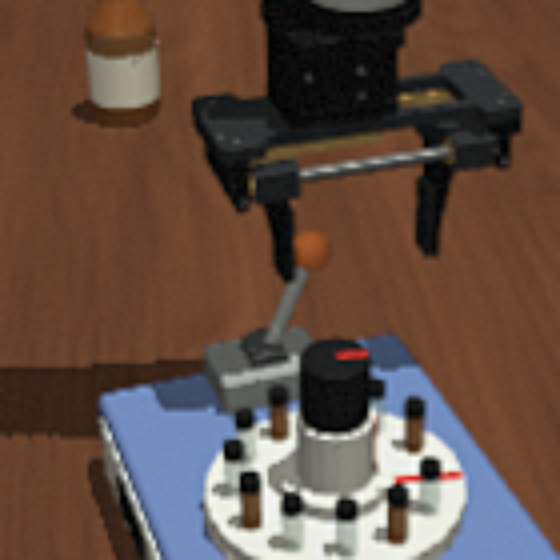

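The near finger has pushed the ball to (313,250), so the lever now leans to the +x side. I push on gently to the stop.

Call:
arm_command(
  series=[
    [[0, 2, 0], 0],
    [[0, 4, 0], 0],
    [[0, 5, 0], 0],
    [[0, 6, 0], 0],
    [[0, 6, 0], 0],
  ],
)

```text
time_s: 13.15
tool_pos: [0.5257, -0.0449, 0.1496]
tool_rot: [180.0, -0.0, 100.9]
force: [-0.7, -0.5, 0.5]
grip_width: 0.0873
grasp_force: 0.3
```

Call:
arm_command(
  series=[
    [[0, 1, 0], 0],
    [[0, 2, 0], 0],
    [[0, 2.5, 0], 0],
    [[0, 3, 0], 0],
    [[0, 3, 0], 0],
  ],
)

```text
time_s: 13.65
tool_pos: [0.5264, -0.0449, 0.1492]
tool_rot: [-179.7, -0.0, 100.9]
force: [-7.0, -0.9, 3.2]
grip_width: 0.0871
grasp_force: 3.5
```

The force rose to 7 N, so the stop is reached. I back off, rise and check.

Call:
arm_command(
  series=[
    [[0, -5, 0], 0],
    [[0, -15, 0], 0],
    [[0, -25, 0], 0],
    [[0, -28, 0], 0],
    [[0, -28, 0], 0],
  ],
)

```text
time_s: 14.15
tool_pos: [0.5007, -0.0497, 0.1498]
tool_rot: [179.9, -0.0, 100.9]
force: [-0.1, -0.0, -0.8]
grip_width: 0.0872
grasp_force: 0.0
```

Call:
arm_command(
  series=[
    [[0, 0, -20], 0],
    [[0, 0, -50], 0],
    [[0, 0, -80], 0],
    [[0, 0, -105], 0],
    [[0, 0, -120], 0],
  ],
)

```text
time_s: 14.65
tool_pos: [0.5021, -0.0496, 0.2719]
tool_rot: [179.8, 0.0, 101.0]
force: [-0.0, 0.6, -0.8]
grip_width: 0.0872
grasp_force: 0.0
```

Call:
arm_command(
  series=[
    [[0, 0, 0], 0],
    [[0, 0, 0], 0],
    [[0, 0, 0], 0],
    [[0, 0, 0], 0],
    [[0, 0, 0], 0],
  ],
)

```text
time_s: 15.15
tool_pos: [0.5006, -0.0497, 0.2686]
tool_rot: [-179.9, -0.0, 100.9]
force: [1.3, -0.5, 0.4]
grip_width: 0.0869
grasp_force: 0.0
```

```bash
python3 - <<'E'
from h import *
o=env.get_obs();print(o['time_s'],o['tool_pos'],o['force'])
s,d=shot('side')
i=s.astype(int);m=(i[...,2]-i[...,0]>110)&(i[...,2]>150);k=np.zeros_like(m);k[200:230,225:275]=1
P,px=pts('side',d,m&k);q=(P[:,2]>.13)&(P[:,2]<.18);print('ball',q.sum(),px[q].mean(0),np.median(P[q],0))
piv=np.array([.486,-.184])+.128*np.array([-.198,.980]);print('offset along x',(np.median(P[q],0)[:2]-piv)@np.array([.98,.198]))
cv2.imwrite('pics/f1.png',cv2.resize(s[150:290,180:320],None,fx=4,fy=4))
E
```

```text
15.15 [ 0.50059873 -0.04970953  0.26862139] [ 1.30303412 -0.47112291  0.44402853]
ball 47 [260.         211.74468085] [ 0.49577161 -0.05743342  0.15808607]
offset along x 0.03463636064965467
```

View pics/f1.png

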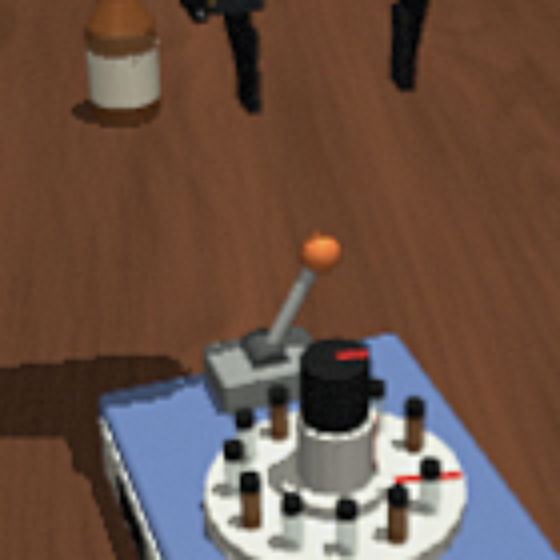

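The lever stays at its far stop, with the ball at (321,252). The carousel is still seated and the gripper is clear.

```bash
python3 -c "
from cell import env
print(env.sign_off())"
```

```text
the job is handed in; nothing more can be done
None
```

The job is handed in (sign-off gave no verdict): in the last picture the carousel sits home on the keyed shaft, the lever is at its other stop, and the gripper is open and clear of everything.

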